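Slide the hob's touch strip up to full power

TASK

Set the saucepan's cooking zone to full power: on the hob's control strip in front of the saucepan, lay a fingertip lightly on the lowest mark (left end, shortest bar) and, without lifting it off, slide it along the strip over every mark up to the highest one at the right end. Finish while holding it there, the fingertip resting lightly on the highest mark, which keeps the boost on. Leave the kettle's strip untouched and do not move the saucepan, the kettle or anything else standing around.

Things in the scene. Friction and masses are not known exactly. Their poses are not given: they have to be found in the camera images.
- hob: double induction hob: steel case 600 mm wide (y) by 360 mm deep (x) with a black glass top 64 mm above the counter; it stands firm. Origin under its centre on the counter; its x axis points from the control panel (front edge, towards the robot) to the back, y to its left, z up. Two cooking zones, centred at (35, 150) mm (left) and (35, -150) mm (right). In front of each zone lies its control strip.
- left_strip: left zone's pressure-sensing strip: dark cushioned bar, 200 mm (y) by 30 mm (x), flat top 6 mm proud of the glass, 70 mm above the counter. Origin at the centre of its top, at (-142, 150, 70) mm in the hob's frame, same axes. All of it yields downwards and springs back: from about 1 N, 1.5 N per mm, at most 4 mm (7 N), then rigid; 2 to 6 N works it. Its printed bars grow longer from low (+y, left) to high (-y, right).
- left_mark1: lowest of the five thick printed bars (marks) of the left strip, flush with it; it feels touch over 10 mm (y) by 30 mm (x). Origin at the centre of its top, at y = 80 mm in the strip's frame.
- left_mark2: second of the five thick printed bars (marks) of the left strip, flush with it; it feels touch over 10 mm (y) by 30 mm (x). Origin at the centre of its top, at y = 40 mm in the strip's frame.
- left_mark3: third of the five thick printed bars (marks) of the left strip, flush with it; it feels touch over 10 mm (y) by 30 mm (x). Origin at the centre of its top, at y = 0 mm in the strip's frame.
- left_mark4: fourth of the five thick printed bars (marks) of the left strip, flush with it; it feels touch over 10 mm (y) by 30 mm (x). Origin at the centre of its top, at y = -40 mm in the strip's frame.
- left_mark5: highest of the five thick printed bars (marks) of the left strip, flush with it; it feels touch over 10 mm (y) by 30 mm (x). Origin at the centre of its top, at y = -80 mm in the strip's frame.
- right_strip: right zone's pressure-sensing strip: dark cushioned bar, 200 mm (y) by 30 mm (x), flat top 6 mm proud of the glass, 70 mm above the counter. Origin at the centre of its top, at (-142, -150, 70) mm in the hob's frame, same axes. All of it yields downwards and springs back: from about 1 N, 1.5 N per mm, at most 4 mm (7 N), then rigid; 2 to 6 N works it. Its printed bars grow longer from low (+y, left) to high (-y, right).
- right_mark1: lowest of the five thick printed bars (marks) of the right strip, flush with it; it feels touch over 10 mm (y) by 30 mm (x). Origin at the centre of its top, at y = 80 mm in the strip's frame.
- right_mark2: second of the five thick printed bars (marks) of the right strip, flush with it; it feels touch over 10 mm (y) by 30 mm (x). Origin at the centre of its top, at y = 40 mm in the strip's frame.
- right_mark3: third of the five thick printed bars (marks) of the right strip, flush with it; it feels touch over 10 mm (y) by 30 mm (x). Origin at the centre of its top, at y = 0 mm in the strip's frame.
- right_mark4: fourth of the five thick printed bars (marks) of the right strip, flush with it; it feels touch over 10 mm (y) by 30 mm (x). Origin at the centre of its top, at y = -40 mm in the strip's frame.
- right_mark5: highest of the five thick printed bars (marks) of the right strip, flush with it; it feels touch over 10 mm (y) by 30 mm (x). Origin at the centre of its top, at y = -80 mm in the strip's frame.
- saucepan: lidded steel saucepan, 164 mm across, 135 mm high with the black lid knob, one straight black handle reaching 245 mm from its axis along its own +x. Stands in the middle of one zone. Origin under its centre. Not to be moved.
- kettle: steel gooseneck kettle, 152 mm across at the foot, 140 mm high, thin curved spout along its +y (142 mm out) and black handle along its -y (125 mm out). Stands on the other zone. Origin under its centre. Not to be moved.
- spoon: steel spoon with a wooden handle, 200 mm long, lying on the glass between the two zones, along its x axis, origin under its middle. Not to be moved.
- shaker: steel tea shaker 92 mm across, 213 mm high, standing on the counter left of the hob. Origin under its centre. Not to be moved.
- syrup: amber syrup bottle 72 mm across, 210 mm high, standing on the counter right of the hob. Origin under its centre. Not to be moved.

How it is judged:
By the outcome, as a careful person would: the job done as asked, in the order asked, and still so for the second after the job is handed in, while the arm keeps its last pose, push and grip.
It also fails if it takes over 38 s, if anything falls off the work surface, if the arm or the gripper's body presses on something with over 40 N, if the wrist force passes 120 N, or if a joint passes its speed limit or range.

ROBOT

A 6-joint arm with a two-finger parallel gripper is mounted at the origin on the work surface. World frame = base frame: x ahead of the robot, y to its left, z up, the work surface at z = 0. Lengths are in m, angles in rad, forces in N, time in s.
With the tool pointing down it reaches from about 0.3 to 0.875 m from the base axis. Payload 6.4 kg.
Tool frame: the origin (TCP) lies at the very end of the fingers, on their centre line; the grasp point (between the pads) lies 19 mm behind it; z points along the fingers, y is the line along which they close (so a half turn about z gives the same grasp; the last joint's range is limited). The gripper opens to 85 mm and grips with 20 to 120 N. Pads are 22 mm wide; open, the fingers measure 114 mm over their backs; the gripper's body (76 mm by 85 mm) begins 54 mm behind the grasp point. The pads swing forward as they close: fully open they stand 13 mm farther back than shut.
Start: joints at [-1.527, 0.181, 1.607, -0, 1.354, -0.206], TCP at [0.142, -0.557, 0.231] pointing down, gripper open.
Joint ranges: [-2.99, 2.99], [-0.89, 2.07], [0.3, 2.58], [-1.14, 4.28], [0, 2.63], [-3.12, 3.12]. Speed limits (rad/s): [2.57, 2.57, 3.01, 3.14, 3.14, 3.14].

INTERFACE

Orientations are given as a unit quaternion [w, x, y, z].
In Python, from bench import ctrl, camera, calibration, order, outline_of gives the robot as it stands.
- The arm moves only by the tool move_arm, never from a script. Its argument "series" is a list that holds one entry, the list of rows, each a list of 5 numbers: the opening, from 0 (shut) to 1 (fully open), then the shift along the tool's x, y, z in mm, then the turn about the tool's z in rad. A call has exactly 10 rows; each row is the pose to reach, as a shift and turn from the pose commanded when the call began, along the tool's axes at that moment; what a row does not reach only later rows make up. A row lasts 1/12 s, in which the tool goes at most 41.7 mm and 7.16 degrees, less where a joint would pass 70% of its speed; a pose out of reach is approached as far as the arm can. A call with a gripper value outside its range is refused whole. The fingers move at their own pace and stop on an object; the grip force is fixed at half the most. Time passes only in rows, so rows that repeat a pose let the fingers close, or fill a call up. It gives the time, the measured TCP pose, the force, the opening and the grip force at its end, in the units of the state.
- ctrl.get_obs(): the state, without advancing time (a new reading comes with each control period).
- camera(name): name is "scene" or "top" or "wrist"; returns (picture, depth): 400x640x3 uint8, blue, green, red; 400x640 float32, m along the optical axis (not along the pixel's ray), 0 where there is no reading.
- calibration(name): a dict with "intrinsics" (3x3 intrinsics, pixels), "k1" (the pictures are not rectified: a ray, as slopes to the right and down, at radius r is drawn at 1 + k1 r^2 times it, then the intrinsics apply), "rvec" (rotation vector, rad) and "tvec" (3), from world to camera coordinates, as OpenCV has them. Camera axes: x right, y down, z forward; pixel columns grow to the right and rows downward; lengths in m; the calibration is good to about 2 mm. A picture is of the moment at which its call begins: read the wrist's pose just before it. calibration takes no time and is no camera call; for the wrist camera it gives the pose at the moment of the call.
- order.hand_in(): hands the job in; it is judged then, once.
Trained networks look in the newest picture that a camera, given by its name, has taken for a name from the list of things; names that differ only in an ending like _2 or _b are one class to them, and where a whole thing is asked for, a point or a joint stands for the part that bears it (a point fixed in the world has none). Each returns a list of dicts, best first, with "conf" (0 to 1); they miss things now and then, are a little off and sometimes report something else, mostly with a low value. They report only what shows in the picture. A call takes as long as a camera call.
- outline_of(target, camera): "region" (400x640 bool, what is visible of it) and "bbox" ([centre column, centre row, width, height] in pixels, round what is visible of it).
The state is a dict: "time_s": time; "q": joint angles; "dq": joint speeds; "joint_efforts": joint torques, N m; "eef_pos": TCP position; "eef_rot": TCP orientation; "wrist_force": force on the tool from outside, world axes, zero at the start; "torque": the same for the moment, N m; "opening": opening from 0.0 (shut) to 1.0 (fully open); "grasp_force": force on a finger pad.
Only numpy, scipy, OpenCV 4.12 (cv2) and the standard library are available. Lean on these libraries where they do the work, as an engineer would, in place of code of your own. Each camera call takes 0.05 s, during which the arm holds its last target. There are 200 camera calls.

## Working session

There is one attempt and no reset: what is moved stays moved. The work goes in short steps, Python scripts to look and compute and a tool call to move; the robot and the scene stay as the last step left them, time stands still between calls to the robot, and variables do not carry over. Pictures are saved under pics/ and viewed, at most 10 in all, crops included, and the job is handed in when it is done.

Besides the shell and the picture viewer there is one more tool, called after "Call:" by a JSON object that holds its "op" and its "data", one argument or row to a line. move_arm: Moves the arm, as the interface text tells. Its arguments: {"type":"object","properties":{"series":{"type":"array","items":{"type":"array","items":{"type":"array","items":{"type":"number"}}}}},"required":["series"]}

```bash
mkdir -p pics
cat > h.py <<'E'
import numpy as np, cv2
from bench import ctrl, camera, calibration, order, outline_of
def to_world(name, uv, depth):
    c=calibration(name); K=np.array(c["intrinsics"]); 
    R,_=cv2.Rodrigues(np.array(c["rvec"],float)); t=np.array(c["tvec"],float).ravel()
    p=cv2.undistortPoints(np.array(uv,float).reshape(-1,1,2),K,np.array([c["k1"],0,0,0,0.]),).reshape(-1,2)
    d=np.array(depth).reshape(-1,1)
    return (np.hstack([p,np.ones((len(p),1))])*d-t)@R
E
python3 - <<'E'
from h import *
o=ctrl.get_obs(); print({k:np.round(v,3) for k,v in o.items()})
for n in ("scene","top"):
    im,d=camera(n); cv2.imwrite(f"pics/{n}1.png",im)
    for t in ("hob","left_strip","right_strip","left_mark1","left_mark5","right_mark1","right_mark5","saucepan","kettle","spoon"):
        for r in outline_of(t,n)[:2]:
            m=r["region"]&(d>0); v,u=np.nonzero(m)
            if len(u)==0: continue
            P=to_world(n,np.c_[u,v],d[v,u])
            print(n,t,round(r["conf"],2),np.round(r["bbox"]),"med",np.round(np.median(P,0),3),"n",len(u))
E
```

```text
{'time_s': np.float64(0.0), 'q': array([-1.527,  0.182,  1.608,  0.   ,  1.354, -0.206]), 'dq': array([ 0.002,  0.   ,  0.   ,  0.001,  0.001, -0.002]), 'joint_efforts': array([-0.0000e+00, -4.4487e+01, -3.5133e+01, -0.0000e+00,  9.0000e-03,
        0.0000e+00]), 'eef_pos': array([ 0.142, -0.557,  0.23 ]), 'eef_rot': array([-0.001,  0.992,  0.125,  0.   ]), 'wrist_force': array([ 1.363, -0.244,  0.444]), 'torque': array([-0.003, -0.031, -0.025]), 'grasp_force': np.float64(0.0), 'opening': np.float64(0.993)}
top hob 0.92 [345. 199. 152.  91.] med [ 0.587 -0.06   0.064] n 10136
top left_strip 0.79 [309. 232.  47.   8.] med [0.494 0.09  0.07 ] n 396
top right_strip 0.79 [381. 234.  51.   5.] med [ 0.495 -0.199  0.07 ] n 368
top right_mark1 0.22 [295. 171.  62.  72.] med [0.667 0.106 0.167] n 1785
top right_mark5 0.22 [295. 171.  62.  72.] med [0.667 0.106 0.167] n 1785
top saucepan 0.56 [294. 170.  61.  73.] med [0.669 0.105 0.167] n 1769
top saucepan 0.35 [470. 235.  35.  21.] med [ 0.482 -0.514  0.138] n 448
top kettle 0.94 [382. 187.  37.  72.] med [ 0.661 -0.196  0.167] n 1316
top spoon 0.64 [348. 186.  12.  47.] med [ 0.727 -0.067  0.076] n 279
```

Run:
```python
import cv2
a=cv2.imread("pics/scene1.png");b=cv2.imread("pics/top1.png")
cv2.imwrite("pics/top1c.png",cv2.resize(b[120:270,240:440],None,fx=4,fy=4,interpolation=cv2.INTER_CUBIC))
```

```text
(no output)
```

View pics/scene1.png

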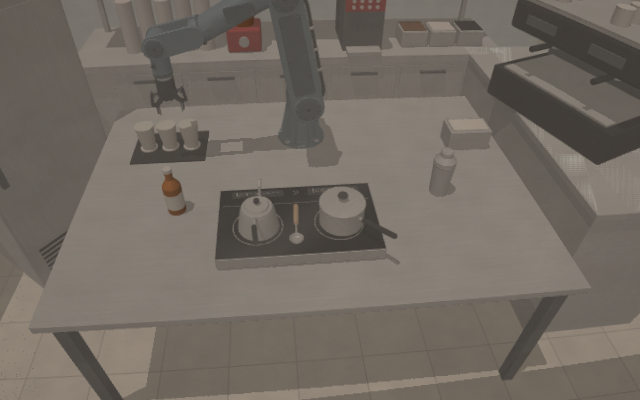

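View pics/top1c.png

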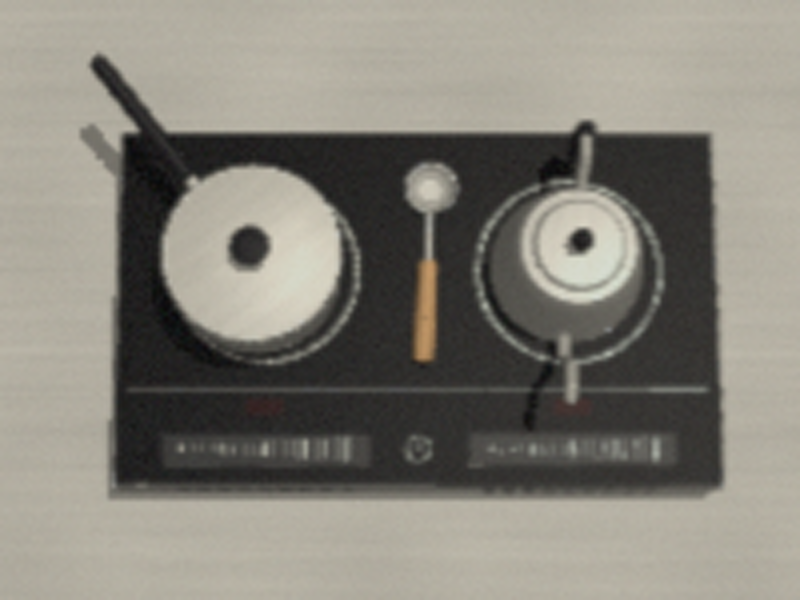

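The scene shows the saucepan on the left zone (top crop about (250,250)), with its handle pointing to the back left. The kettle is on the right, its spout reaching towards the right strip. The target is therefore the left strip, at crop (265,450), with the short bars on the left. Next I'll fit the hob pose.

Run:
```python
from h import *
from scipy.spatial.transform import Rotation as Ro
n="top"; im,d=camera(n)
r=outline_of("hob",n)[0]; m=cv2.dilate(r["region"].astype(np.uint8),np.ones((7,7)))
v,u=np.nonzero(m&(d>0)); P=to_world(n,np.c_[u,v],d[v,u]); k=(P[:,2]>.055)&(P[:,2]<.075)
print(cv2.minAreaRect(P[k,:2].astype(np.float32)), k.sum())
for t in("left_strip","right_strip"):
    r=outline_of(t,n)[0]; v,u=np.nonzero(r["region"]); P=to_world(n,np.c_[u,v],d[v,u]); print(t,cv2.minAreaRect(P[:,:2].astype(np.float32)),P[:,2].mean())
r=outline_of("hob","top")
o=ctrl.get_obs();q=o["eef_rot"];R=Ro.from_quat(np.r_[q[1:],q[0]]).as_matrix();print(np.round(R,3),o["eef_pos"],o["time_s"])
for tgt in([.36,-.25,.25],[.40,.10,.25]): print(np.round(R.T@(np.array(tgt)-o["eef_pos"])*1000))
```

```text
((0.636039137840271, -0.05559045076370239), (0.35960084199905396, 0.5969316959381104), 0.2204924076795578) 10046
left_strip ((0.4352096915245056, 0.09439459443092346), (0.19109340012073517, 0.1501607596874237), 89.67486572265625) 0.07404762723536702
right_strip ((0.4951086640357971, -0.20757398009300232), (0.024583006277680397, 0.19593466818332672), 0.10360249876976013) 0.06926949786640868
[[ 0.969  0.247 -0.   ]
 [ 0.247 -0.969  0.   ]
 [-0.    -0.    -1.   ]] [ 0.14216447 -0.55715256  0.23128588] 1.35
[ 287. -244.  -19.]
[ 412. -573.  -19.]
```

Call:
{"op": "move_arm", "data": {
  "series": [
    [[0, 29, -25, -10, 0.025], [0, 58, -50, -19, 0.05], [0, 86, -74, -19, 0.075], [0, 115, -98, -19, 0.1], [0, 144, -122, -19, 0.125], [0, 172, -147, -19, 0.15], [0, 201, -171, -19, 0.175], [0, 230, -195, -19, 0.2], [0, 258, -220, -19, 0.225], [0, 287, -244, -19, 0.25]]
  ]
}}

```text
time_s: 2.18
eef_pos: [0.3606, -0.2482, 0.2506]
eef_rot: [0.0, 1.0, -0.001, 0.0]
wrist_force: [0.4, -0.3, -0.8]
opening: -0.001
grasp_force: 0.0
```

Call:
{"op": "move_arm", "data": {
  "series": [
    [[0, 6, -35, 2, 0], [0, 12, -70, 4, 0], [0, 18, -105, 6, 0], [0, 24, -140, 8, 0], [0, 30, -175, 10, 0], [0, 36, -210, 12, 0], [0, 42, -245, 14, 0], [0, 48, -280, 16, 0], [0, 54, -315, 18, 0], [0, 60, -350, 20, 0]]
  ]
}}

```text
time_s: 3.02
eef_pos: [0.42, 0.1021, 0.2306]
eef_rot: [0.0, 1.0, -0.0, 0.001]
wrist_force: [0.6, -0.2, 0.5]
opening: -0.003
grasp_force: 0.0
```

Run:
```python
from h import *
o=ctrl.get_obs(); print(np.round(o["eef_pos"],4),np.round(o["eef_rot"],4),np.round(o["wrist_force"],2))
n="wrist"; im,d=camera(n); cv2.imwrite("pics/w1.png",im)
for t in("left_strip","left_mark1","left_mark5"):
    for r in outline_of(t,n)[:3]:
        v,u=np.nonzero(r["region"]&(d>0)); 
        if len(u)<5: continue
        P=to_world(n,np.c_[u,v],d[v,u]); k=abs(P[:,2]-.07)<.006
        if k.sum()>5: print(t,round(r["conf"],2),np.round(r["bbox"]),cv2.minAreaRect(P[k,:2].astype(np.float32)),np.median(P[:,2]))
```

```text
[0.42   0.1021 0.2306] [ 1.e-04  1.e+00 -0.e+00  6.e-04] [ 0.58 -0.22  0.48]
left_strip 0.64 [328.  99. 228.  36.] ((0.49619439244270325, 0.09799610823392868), (0.02989102154970169, 0.19903814792633057), 0.34884515404701233) 0.0687913372908799
left_mark1 0.91 [376.  96.  15.  37.] ((0.4966551661491394, 0.055910997092723846), (0.009653864428400993, 0.028936535120010376), 88.73091888427734) 0.06881324469747549
left_mark1 0.89 [330.  97.  12.  36.] ((0.49606093764305115, 0.09536676108837128), (0.02980237640440464, 0.010748488828539848), 0.11014352738857269) 0.06879518066824807
left_mark1 0.78 [285.  97.  14.  38.] ((0.49591225385665894, 0.13598580658435822), (0.02977435104548931, 0.010740102268755436), 0.5775845646858215) 0.06882800072018508
left_mark5 0.91 [376.  96.  15.  37.] ((0.4966276288032532, 0.054280731827020645), (0.00965458620339632, 0.028936496004462242), 88.61273956298828) 0.06887123187798655
left_mark5 0.89 [330.  97.  12.  36.] ((0.4961157441139221, 0.09373507648706436), (0.010748404078185558, 0.02980303205549717), 89.97966766357422) 0.0688347241106258
left_mark5 0.78 [285.  97.  14.  38.] ((0.49605119228363037, 0.13435697555541992), (0.02977430820465088, 0.010738922283053398), 0.4582005739212036) 0.06884425116872102
```

View pics/w1.png

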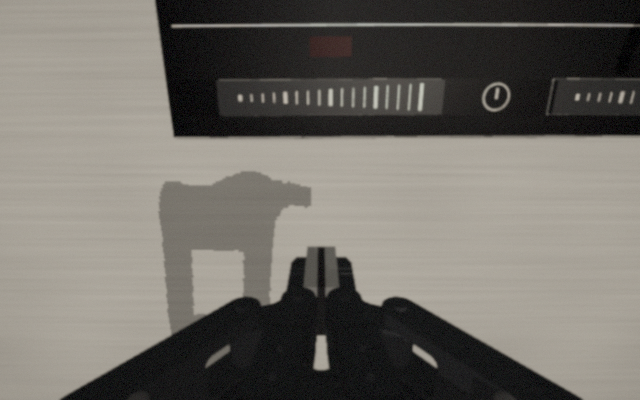

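The wrist view shows the left strip at about (330,97), with short bars on the left at (240,97) and long bars on the right at (420,97). This agrees with the top view: strip centre about (0.496, 0.095), with mark1 at y≈0.175 and mark5 at y≈0.015.

Call:
{"op": "move_arm", "data": {
  "series": [
    [[0, 12, -12, 20, 0], [0, 24, -24, 40, 0], [0, 36, -36, 60, 0], [0, 48, -48, 80, 0], [0, 60, -60, 95, 0], [0, 70, -68, 108, 0], [0, 76, -73, 120, 0], [0, 76, -73, 130, 0], [0, 76, -73, 136, 0], [0, 76, -73, 138, 0]]
  ]
}}

```text
time_s: 4.05
eef_pos: [0.4951, 0.1719, 0.0912]
eef_rot: [0.0, 1.0, -0.001, -0.001]
wrist_force: [-0.0, -0.1, 0.2]
opening: 0.006
grasp_force: 0.0
```

Run:
```python
from h import *
n="wrist"; im,d=camera(n); cv2.imwrite("pics/w2.png",im)
o=ctrl.get_obs(); print(np.round(o["eef_pos"],4),np.round(o["eef_rot"],4),np.round(o["wrist_force"],2),o["time_s"])
for r in outline_of("left_mark1",n)[:6]:
        v,u=np.nonzero(r["region"]&(d>0)); 
        if len(u)<5: continue
        P=to_world(n,np.c_[u,v],d[v,u]); print(round(r["conf"],2),np.round(r["bbox"]),np.round(np.median(P,0),4))
```

```text
[0.4952 0.1721 0.0915] [ 2.e-04  1.e+00 -8.e-04 -9.e-04] [-1.3   0.14  0.29] 4.1
0.94 [317. 230.  19.  30.] [0.5045 0.1751 0.0703]
0.71 [463. 240.  27.  54.] [0.4986 0.0949 0.0703]
0.71 [534. 240.  29.  55.] [0.4989 0.0549 0.0704]
0.65 [605. 240.  27.  56.] [0.4995 0.0149 0.0704]
0.56 [392. 240.  20.  50.] [0.4988 0.1349 0.0704]
```

View pics/w2.png

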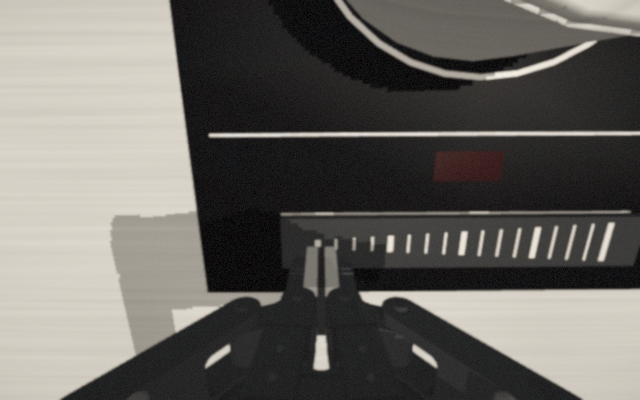

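The wrist view shows the closed fingertip just in front of mark1 at (317,243), and the marks at y = 0.175 to 0.015, x≈0.498. I'll correct 3 mm on each axis and come down to just above the strip.

Call:
{"op": "move_arm", "data": {
  "series": [
    [[0, 3, -3, 4, 0], [0, 3, -3, 8, 0], [0, 3, -3, 11, 0], [0, 3, -3, 14, 0], [0, 3, -3, 16, 0], [0, 3, -3, 17, 0], [0, 3, -3, 18, 0], [0, 3, -3, 18, 0], [0, 3, -3, 18, 0], [0, 3, -3, 18, 0]]
  ]
}}

```text
time_s: 4.98
eef_pos: [0.4991, 0.1762, 0.0744]
eef_rot: [-0.0, 1.0, -0.0, 0.0]
wrist_force: [-0.9, -0.1, 0.0]
opening: 0.003
grasp_force: 0.0
```

Run:
```python
from h import *
o=ctrl.get_obs(); print(np.round(o["eef_pos"],4),np.round(o["wrist_force"],2),o["time_s"])
```

```text
[0.4991 0.1762 0.0744] [-0.87 -0.06  0.03] 4.9833
```

Call:
{"op": "move_arm", "data": {
  "series": [
    [[0, 0, 0, 1, 0], [0, 0, 0, 2, 0], [0, 0, 0, 3, 0], [0, 0, 0, 3.5, 0], [0, 0, 0, 4, 0], [0, 0, 0, 4.5, 0], [0, 0, 0, 5, 0], [0, 0, 0, 5.5, 0], [0, 0, 0, 5.5, 0], [0, 0, 0, 5.5, 0]]
  ]
}}

```text
time_s: 5.82
eef_pos: [0.499, 0.1762, 0.0689]
eef_rot: [0.0, 1.0, -0.0, -0.0]
wrist_force: [-1.7, 0.4, 3.3]
opening: -0.001
grasp_force: 1.3
```

Call:
{"op": "move_arm", "data": {
  "series": [
    [[0, 0, 0, 0.3, 0], [0, 0, 0, 0.6, 0], [0, 0, 0, 0.8, 0], [0, 0, 0, 0.8, 0], [0, 0, 0, 0.8, 0], [0, 0, 0, 0.8, 0], [0, 0, 0, 0.8, 0], [0, 0, 0, 0.8, 0], [0, 0, 0, 0.8, 0], [0, 0, 0, 0.8, 0]]
  ]
}}

```text
time_s: 6.65
eef_pos: [0.499, 0.1762, 0.068]
eef_rot: [0.0, 1.0, -0.0, -0.0]
wrist_force: [-1.7, -0.2, 3.6]
opening: 0.001
grasp_force: 2.0
```

Run:
```python
from h import *
n="wrist"
f=[]
for i in range(5):
    camera(n); o=ctrl.get_obs(); f.append(o["wrist_force"])
print(np.round(f,2),np.mean(f,0),np.round(o["eef_pos"],4),o["time_s"])
```

```text
[[-3.02 -0.63  4.58]
 [-1.82 -0.25  3.77]
 [-1.62 -0.19  3.78]
 [-3.27  0.04  4.54]
 [-2.48 -0.52  4.92]] [-2.44116926 -0.30979337  4.31703731] [0.499  0.1762 0.068 ] 6.9
```

Call:
{"op": "move_arm", "data": {
  "series": [
    [[0, 0, 4, 0, 0], [0, 0, 8, 0, 0], [0, 0, 12, 0, 0], [0, 0, 16, 0, 0], [0, 0, 20, 0, 0], [0, 0, 24, 0, 0], [0, 0, 28, 0, 0], [0, 0, 32, 0, 0], [0, 0, 36, 0, 0], [0, 0, 40, 0, 0]]
  ]
}}

```text
time_s: 7.73
eef_pos: [0.499, 0.1358, 0.068]
eef_rot: [-0.0, 1.0, -0.0, 0.0]
wrist_force: [0.4, 3.2, 3.2]
opening: -0.002
grasp_force: 2.0
```

Call:
{"op": "move_arm", "data": {
  "series": [
    [[0, 0, 4, 0, 0], [0, 0, 8, 0, 0], [0, 0, 12, 0, 0], [0, 0, 16, 0, 0], [0, 0, 20, 0, 0], [0, 0, 24, 0, 0], [0, 0, 28, 0, 0], [0, 0, 32, 0, 0], [0, 0, 36, 0, 0], [0, 0, 40, 0, 0]]
  ]
}}

```text
time_s: 8.57
eef_pos: [0.499, 0.0958, 0.068]
eef_rot: [-0.0, 1.0, -0.0, -0.0]
wrist_force: [-0.6, 2.7, 4.0]
opening: -0.003
grasp_force: 2.0
```

Call:
{"op": "move_arm", "data": {
  "series": [
    [[0, 0, 4, 0, 0], [0, 0, 8, 0, 0], [0, 0, 12, 0, 0], [0, 0, 16, 0, 0], [0, 0, 20, 0, 0], [0, 0, 24, 0, 0], [0, 0, 28, 0, 0], [0, 0, 32, 0, 0], [0, 0, 36, 0, 0], [0, 0, 40, 0, 0]]
  ]
}}

```text
time_s: 9.4
eef_pos: [0.499, 0.0558, 0.068]
eef_rot: [0.0, 1.0, -0.0, -0.0]
wrist_force: [-0.5, 2.5, 3.6]
opening: -0.001
grasp_force: 2.0
```

Call:
{"op": "move_arm", "data": {
  "series": [
    [[0, 0, 5, 0, 0], [0, 0, 10, 0, 0], [0, 0, 15, 0, 0], [0, 0, 20, 0, 0], [0, 0, 25, 0, 0], [0, 0, 30, 0, 0], [0, 0, 35, 0, 0], [0, 0, 39, 0, 0], [0, 0, 41, 0, 0], [0, 0, 41, 0, 0]]
  ]
}}

```text
time_s: 10.23
eef_pos: [0.499, 0.0144, 0.068]
eef_rot: [0.0, 1.0, -0.0, -0.0]
wrist_force: [-0.9, -1.2, 4.1]
opening: 0.001
grasp_force: 2.0
```

Run:
```python
from h import *
n="wrist"
f=[]
for i in range(6):
    im,d=camera(n); o=ctrl.get_obs(); f.append(o["wrist_force"])
cv2.imwrite("pics/w3.png",im)
print(np.mean(f,0),np.round(o["eef_pos"],4),o["time_s"])
```

```text
[-0.66355618 -1.8742436   3.72282429] [0.4991 0.0149 0.068 ] 10.5333
```

View pics/w3.png

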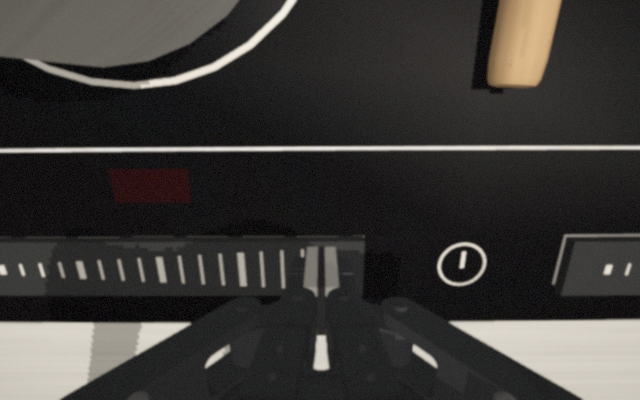

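The fingertip sits at (321,265). Extending the thick-bar spacing (81, 160, 241) puts mark5 at about 321, so it is on the mark, pressing about 3.7 N. Nothing else has moved, so I'm handing in.

```bash
python3 -c "
from h import *
print(order.hand_in())"
```

```text
the job is handed in; nothing more can be done
None
```

I slid the fingertip along the saucepan's (left) strip from the lowest mark to the highest without lifting it, and handed the job in with it resting there at about 4 N; the arm never went near the kettle's strip or anything else standing around, and the clock read about 10.5 s.

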